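Bring the screw-top canister round to the sorting tray

ROBOT

A 7-joint arm with a two-finger parallel gripper is mounted at the origin on the work surface. World frame = base frame: x ahead of the robot, y to its left, z up, the work surface at z = 0. Lengths are in m, angles in rad, forces in N, time in s.
With the tool pointing down it reaches from about 0.4 to 0.875 m from the base axis. Payload 19.3 kg.
Tool frame: the origin (TCP) lies on the centre line of the jaws, within the pads' length; the fingertips stand 25 mm ahead of it and the grasp point (between the pads) lies 6 mm ahead of it (tips_ahead is the distance from the TCP to the fingertips, in m); z points along the fingers, y is the direction in which the jaws open and shut (so a half turn about z gives the same grasp; the last joint's range is limited). The gripper opens to 85 mm and grips with 20 to 120 N. Pads are 22 mm wide; open, the fingers measure 114 mm over their backs; the gripper's body (76 mm by 85 mm) begins 54 mm behind the grasp point. The pads swing forward as they close: fully open they stand 13 mm farther back than shut.
Start: joints at [-1.39, 0.521, -0.036, 1.599, 0.021, 1.021, -0.113], TCP at [0.155, 0.605, 0.256] pointing down, gripper open.
Joint ranges: [-2.91, 2.91], [-0.3, 2.13], [-1.5, 1.42], [0.17, 2.43], [-1.26, 4.41], [0.16, 1.93], [-2.52, 2.52]. Speed limits (rad/s): [1.89, 1.89, 2.39, 2.39, 3.01, 3.01, 3.01].

INTERFACE

Orientations are given as [roll, pitch, yaw] about the fixed x, y, z axes, in that order (R = Rz(yaw) Ry(pitch) Rx(roll)).
In Python, from workcell import observe, grab_frame, job_done, outline_of, tips_ahead gives the robot as it stands. The module is installed in compiled form; this text tells all that it offers.
- The arm moves only by the tool move_arm, never from a script. Its argument "motion" is a list of rows, each a list of 2 entries, a list of its own where there are three numbers: the shift along the world's x, y, z in mm, then the turn, a rotation vector about the world's x, y, z in rad. A call has 1 to 12 rows; each row is the pose to reach, as a shift and turn from the pose commanded when the call began; what a row does not reach only later rows make up. A row lasts 1/8 s, in which the tool goes at most 62.5 mm and 10.7 degrees, less where a joint would pass 70% of its speed; a pose out of reach is approached as far as the arm can. A call with a gripper value outside its range is refused whole. "jaw" is the finger opening in mm, from 0 to 85.4, set as the call begins (left out, the last holds). The fingers move at their own pace and stop on an object; "grip_force" is the grip in N (left out, the last holds). Time passes only in rows, so rows that repeat a pose let the fingers close. It gives the time, the measured TCP pose, the force and the opening at its end, in the units of the state.
- observe(): the state, without advancing time (a new reading comes with each control period).
- grab_frame(name): name is "scene" or "top"; returns a dict with "frame" (400x640x3 uint8, red, green, blue), "fx", "fy", "cx", "cy" (pixels), "dist" ([k1, k2, p1, p2, k3] as OpenCV has them; the pictures are not rectified), "T" (4x4, takes a point from camera to world coordinates). Camera axes: x right, y down, z forward; pixel columns grow to the right and rows downward; lengths in m; the calibration is good to about 2 mm. A picture is of the moment at which its call begins. There is no depth.
- job_done(): hands the job in, once; it reports no verdict.
Trained networks look in the newest picture that a camera, given by its name, has taken for a name from the list of things; names that differ only in an ending like _2 or _b are one class to them, and where a whole thing is asked for, a point or a joint stands for the part that bears it (a point fixed in the world has none). Each returns a list of dicts, best first, with "score" (0 to 1); they miss things now and then, are a little off and sometimes report something else, mostly with a low value. They report only what shows in the picture. A call takes as long as a camera call.
- outline_of(label, camera): "pixels" (400x640 bool, what is visible of it) and "pixel" ([column, row] in pixels, amid what is visible of it).
The state is a dict: "clock": time; "qpos": joint angles; "qd": joint speeds; "joint_efforts": joint torques, N m; "position": TCP position; "tool_rot": TCP orientation; "force": force on the tool from outside, world axes, zero at the start; "moment": the same for the moment, N m; "grip_width": finger opening in m.
Only numpy, scipy, OpenCV 4.12 (cv2) and the standard library are available. Lean on these libraries where they do the work, as an engineer would, in place of code of your own. Each camera call takes 0.05 s, during which the arm holds its last target.

TASK

Push the six-lobed turntable round by its rim with the fingertips until the screw-top canister stands at the front, squarely facing the olive-wood tray. Leave every piece standing untouched in its own well - nothing is to be picked up, tipped or spilled out - and do not disturb the things lying beside the turntable. Leave the turntable at rest and back away from it.

Things in the scene. Friction and masses are not known exactly. Their poses are not given: they have to be found in the camera images.
- turntable: olive-wood turntable: a disc, radius 92 mm, with six round lobes, radius 34 mm, every 60 deg on a 115 mm circle (overall radius 149 mm); gaps between lobes are open, 47 mm wide at that circle, so a fingertip lowered into one can push a lobe's side. Heights over the surface: underside 34 mm, disc top 48, lobe top edge 62. Origin on the turning axis at 34 mm; z up; x points at the centre of a lobe
- hub (a point): fixed point on the turntable's vertical turning axis, 48 mm above the surface (low brass cap here, top 57 mm). It turns either way without stops or clicks and stays where it is left; about 1 N at the rim turns it. Each lobe is a well, inner radius 27 mm, 14 mm deep, floor 48 mm above the surface
- front (a point): fixed point at the front of the turntable: where the middle of the canister's underside should end, 115 mm from the hub on the straight line to the middle of the tray, 48 mm above the surface. The olive-wood sorting tray (90 by 160 mm, 18 mm high, eight shallow round wells) is fixed to the shelf on the robot's side of the turntable, long side facing it, its middle 215 mm from the hub
- canister: tin canister with a ridged screw lid, a plain closed cylinder 46 mm wide and 43 mm high, lid 12 mm of that; loose, standing in one of the wells, its top 91 mm above the work surface; origin at the centre of its underside, z up. The piece that is to come to the front
- open_tin: low tin without a lid, same paint as the canister, 44 mm wide, 24 mm high, beads inside; loose in the well that is near the front at the start; origin at the centre of its underside
- imam: horn imam piece, a slim turned spindle with a round foot 25 mm wide, 43 mm high, standing upright loose in a well; origin at the centre of its underside
- agate: agate burnishing stone, a smooth low dome 37 mm wide and 20 mm high, loose in a well; origin at the centre of its underside
- bobbin: empty wooden bobbin, 34 mm wide, 36 mm high, standing loose in a well; origin at the centre of its underside
- jar: small glass jar with a narrower cork stopper, 38 mm wide, 40 mm high, standing loose in a well; origin at the centre of its underside
- gauge: brass bead gauge plate, 40 by 135 by 4 mm with a row of holes, lying loose to the right of the turntable (-y); origin at the centre of its underside
- awl: awl with a wooden handle, 150 mm long, lying loose to the left of the turntable (+y)
- brush: small flat brush, 140 mm long, lying loose to the right of the turntable and farther from the robot

How it is judged:
By the outcome, as a careful person would: the job done as asked, in the order asked, and still so for the second after the job is handed in, with the robot touching nothing.
It also fails if it takes over 54 s, if anything falls off the work surface, if the arm or the gripper's body presses on something with over 40 N, if the wrist force passes 120 N, or if a joint passes its speed limit or range.

## Working session

There is one attempt and no reset: what is moved stays moved. The work goes in short steps, Python scripts to look and compute and a tool call to move; the robot and the scene stay as the last step left them, time stands still between calls to the robot, and variables do not carry over. Pictures are saved under pics/ and viewed, and the job is handed in when it is done.

Besides the shell and the picture viewer there is one more tool, called after "Emit:" as name(argument=value, ...), one argument or row to a line, values as JSON. move_arm: Moves the arm, as the interface text tells. Its arguments: {"type":"object","properties":{"motion":{"type":"array"},"jaw":{"type":"number"},"grip_force":{"type":"number"}},"required":["motion"]}

```bash
mkdir -p pics; cat > h.py <<'E'
import numpy as np, cv2
from workcell import observe, grab_frame, job_done, outline_of, tips_ahead
def K(f): return np.array([[f["fx"],0,f["cx"]],[0,f["fy"],f["cy"]],[0,0,1.]])
def ray(f,px):
    u=cv2.undistortPoints(np.array([[px]],float),K(f),np.array(f["dist"],float))[0,0]
    T=np.array(f["T"]); return T[:3,3],T[:3,:3]@np.array([u[0],u[1],1])
def at(f,px,z):
    o,d=ray(f,px); return o+d*(z-o[2])/d[2]
def proj(f,P):
    T=np.linalg.inv(np.array(f["T"])); P=np.atleast_2d(P)
    return cv2.projectPoints(P,cv2.Rodrigues(T[:3,:3])[0],T[:3,3],K(f),np.array(f["dist"],float))[0][:,0]
def save(f,n,z=1): 
    im=cv2.cvtColor(f["frame"],cv2.COLOR_RGB2BGR); cv2.imwrite(n,im)
E
python3 - <<'E'
from h import *
s=observe(); print(s["clock"],s["position"],s["tool_rot"],s["grip_width"],s["force"],tips_ahead)
for c in ["top","scene"]:
    f=grab_frame(c); save(f,f"pics/{c}0.png"); print(c,np.round(f["T"],3))
    for n,z in [("turntable",.062),("hub",.05),("canister",.091),("open_tin",.072),("imam",.07),("agate",.06),("bobbin",.08),("jar",.08),("gauge",.004),("awl",.01),("brush",.01)]:
        r=outline_of(n,c)
        print(n,[(round(x["score"],2),np.round(x["pixel"]),np.round(at(f,x["pixel"],z),3)) for x in r[:2]])
E
```

```text
0.0 [0.15505707 0.6051576  0.25573465] [-3.14048826e+00  7.94162391e-05  2.89080196e+00] 0.08527717479779033 [-0.88761051  0.03514825  0.38236893] 0.025
top [[ 0.004 -0.998  0.061  0.467]
 [-1.    -0.004  0.003  0.011]
 [-0.003 -0.061 -0.998  1.34 ]
 [ 0.     0.     0.     1.   ]]
turntable [(0.87, array([332., 198.]), array([ 0.56 , -0.032,  0.062])), (0.72, array([345., 272.]), array([ 0.359, -0.068,  0.062]))]
hub [(0.94, array([333., 196.]), array([ 0.569, -0.033,  0.05 ]))]
canister [(0.52, array([309., 162.]), array([0.656, 0.031, 0.091]))]
open_tin [(0.47, array([358., 230.]), array([ 0.473, -0.101,  0.072]))]
imam [(0.3, array([374., 195.]), array([ 0.569, -0.146,  0.07 ]))]
agate [(0.7, array([355., 160.]), array([ 0.667, -0.095,  0.06 ]))]
bobbin [(0.45, array([311., 235.]), array([0.46 , 0.027, 0.08 ]))]
jar [(0.69, array([375., 194.]), array([ 0.572, -0.146,  0.08 ]))]
gauge [(0.85, array([450., 249.]), array([ 0.421, -0.371,  0.004]))]
awl [(0.6, array([179., 245.]), array([0.427, 0.405, 0.01 ]))]
brush [(0.86, array([458., 173.]), array([ 0.638, -0.397,  0.01 ])), (0.44
[... 361 characters left out ...]
y([ 0.59 , -0.027,  0.05 ]))]
canister [(0.79, array([328., 230.]), array([0.676, 0.039, 0.091]))]
open_tin [(0.5, array([290., 173.]), array([ 0.483, -0.086,  0.072]))]
imam [(0.58, array([348., 204.]), array([0.571, 0.08 , 0.07 ]))]
agate [(0.6, array([280., 234.]), array([ 0.678, -0.074,  0.06 ]))]
bobbin [(0.19, array([327., 233.]), array([0.676, 0.037, 0.08 ]))]
jar [(0.79, array([262., 198.]), array([ 0.589, -0.139,  0.08 ])), (0.66, array([202., 168.]), array([ 0.502, -0.325,  0.08 ]))]
gauge [(0.81, array([202., 170.]), array([ 0.435, -0.365,  0.004]))]
awl [(0.83, array([470., 192.]), array([0.431, 0.415, 0.01 ]))]
brush [(0.88, array([168., 220.]), array([ 0.635, -0.387,  0.01 ]))]
```

```bash
python3 - <<'E'
import cv2
for c,(x,y,w,h) in {"top":(220,110,240,200),"scene":(140,110,360,180)}.items():
    im=cv2.imread(f"pics/{c}0.png")[y:y+h,x:x+w]
    k=780/w; cv2.imwrite(f"pics/{c}0c.png",cv2.resize(im,None,fx=min(k,590/h),fy=min(k,590/h),interpolation=2))
E
```

```text
(no output)
```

View pics/top0.png

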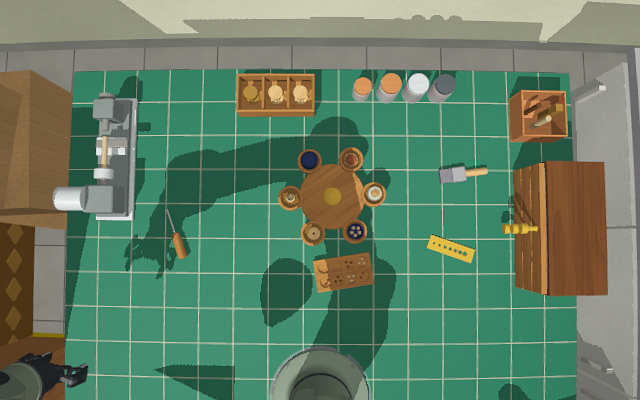

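View pics/top0c.png

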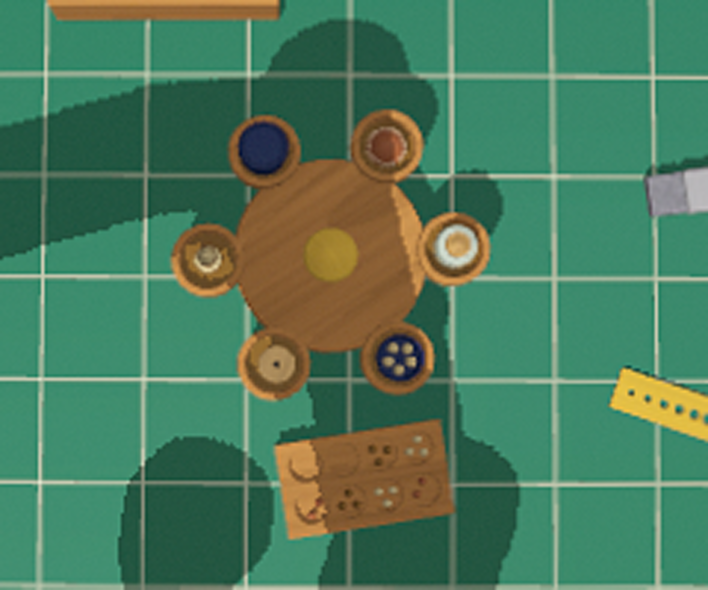

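View pics/scene0c.png

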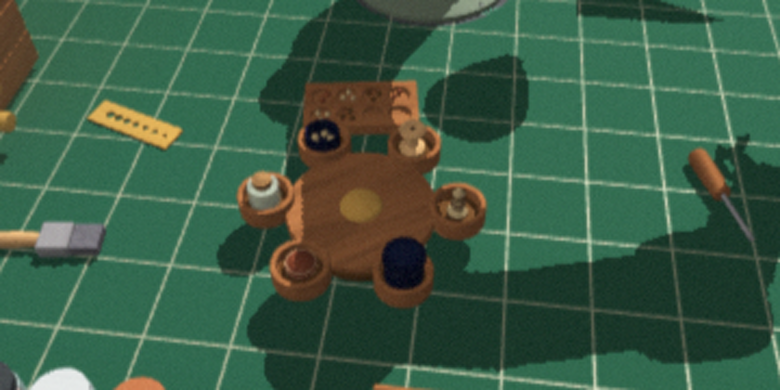

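The top view shows the canister (navy lid) at about pixel (309,162). The open tin with beads is at (355,231) and the tray is around (343,272). Next I'll fit the turntable pose and the tray.

```bash
cat > fit.py <<'E'
from h import *
from scipy.optimize import minimize
def circ(c,r,z,n=48):
    a=np.linspace(0,2*np.pi,n,False); return np.c_[c[0]+r*np.cos(a),c[1]+r*np.sin(a),np.full(n,z)]
def sil(f,p,S=4):
    m=np.zeros((400*S,640*S),np.uint8); x,y,t=p
    def cyl(c,r,z0,z1):
        q=proj(f,np.r_[circ(c,r,z0),circ(c,r,z1)])
        h=cv2.convexHull(((q+.5)*S*16).astype(np.float32)).astype(np.int32); cv2.fillConvexPoly(m,h,1,shift=4)
    cyl((x,y),.092,.034,.048)
    for k in range(6):
        a=t+k*np.pi/3; cyl((x+.115*np.cos(a),y+.115*np.sin(a)),.034,.034,.062)
    return cv2.resize(m.astype(np.float32),(640,400),interpolation=cv2.INTER_AREA)
def mask(c,near,f):
    m=np.zeros((400,640),bool)
    r=[x for x in outline_of("turntable",c) if np.hypot(*(np.array(x["pixel"])-near))<25]
    if r: m|=r[0]["pixels"]
    for n in ["canister","open_tin","imam","agate","bobbin","jar"]:
        for x in outline_of(n,c):
            if x["pixels"].sum()<1200 and np.hypot(*(np.array(x["pixel"])-near))<60: m|=x["pixels"]
    return m
def fit(f,m,p0,clip=None):
    p0=np.array(p0,float); w=np.ones_like(m,float) if clip is None else clip
    def cost(p): return (w*np.abs(sil(f,p)-m)).sum()
    best=None
    for dt in np.linspace(-.5,.5,9) if True else [0]:
        s=np.array([p0[0],p0[1],p0[2]+dt])
        r=minimize(cost,s,method="Nelder-Mead",options=dict(initial_simplex=s+np.array([[0,0,0],[.01,0,0],[0,.01,0],[0,0,.1]]),xatol=1e-4,fatol=.1))
        if best is None or r.fun<best.fun: best=r
    return best.x,best.fun
E
python3 - <<'E'
from fit import *
for c,near in [("top",(333,196)),("scene",(306,208))]:
    f=grab_frame(c); m=mask(c,near,f)
    p,e=fit(f,m,(.57,-.033,1.0)); print(c,m.sum(),p,np.degrees(p[2])%60,e)
    im=f["frame"][:,:,::-1].copy()
    ct,_=cv2.findContours((sil(f,p)>.5).astype(np.uint8),0,1)
    big=cv2.resize(im,None,fx=5,fy=5,interpolation=2)
    for q in ct: cv2.polylines(big,[q*5+2],1,(0,0,255),1)
    x,y=near; cv2.imwrite(f"pics/fit_{c}.png",big[(y-60)*5:(y+60)*5-10,(x-75)*5:(x+75)*5])
    hb=[x for x in outline_of("hub",c)][0]["pixel"]; print("hub",at(f,hb,.057))
    r=[x for x in outline_of("canister",c)][0]; 
    if c=="top":
        for q in [(275,446),(440,420),(455,512),(288,538)]:
            print(at(f,(q[0]/2.95+220-.3,q[1]/2.95+110-.3),.018))
E
```

```text
top 6105 [ 0.56751871 -0.03003118  0.57419253] 32.898808808603924 270.0625
hub [ 0.56054634 -0.02378725  0.057     ]
[0.38628158 0.02084482 0.018     ]
[ 0.41153682 -0.13676743  0.018     ]
[ 0.324007   -0.15107344  0.018     ]
[0.29893971 0.0081003  0.018     ]
scene 5980 [ 0.56789174 -0.02952755  1.62369031] 33.03060203235199 363.75
hub [ 0.59836219 -0.02559926  0.057     ]
```

```bash
python3 - <<'E'
import cv2,numpy as np
im=np.hstack([cv2.resize(cv2.imread(f"pics/fit_{c}.png"),(400,315)) for c in("top","scene")]); 
t=cv2.resize(cv2.imread("pics/top0.png")[245:300,305:385],(400,275),interpolation=2)
cv2.imwrite("pics/fit2.png",np.vstack([im,np.hstack([t,t*0])]))
E
```

```text
(no output)
```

View pics/fit2.png

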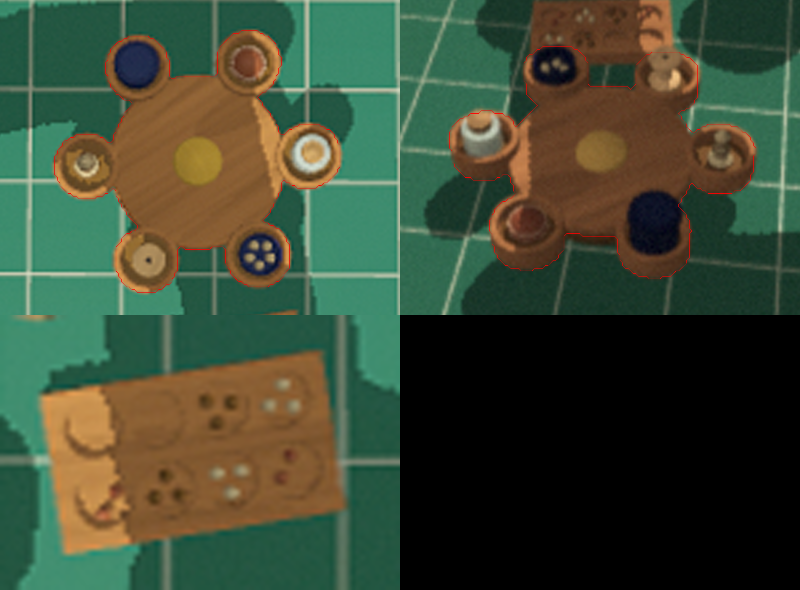

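The fits from both cameras agree:
- **Hub:** (0.568, −0.030).
- **Lobes:** 33°+60k, with the canister's lobe at 33°.
- **Tray:** its centre is 0.215 m from the hub (matches the spec), bearing 189.2°.

The turntable needs about +156° (counterclockwise). I'll enter the gap at 63° and push the lobe at 93°.

Emit:
move_arm(
  motion=[
    [[40, -45, 0], [0, 0, 0]],
    [[80, -90, 0], [0, 0, 0]],
    [[120, -136, 0], [0, 0, 0]],
    [[160, -181, 0], [0, 0, 0]],
    [[200, -227, 0], [0, 0, 0]],
    [[240, -272, 0], [0, 0, 0]],
    [[280, -318, 0], [0, 0, 0]],
    [[320, -363, 0], [0, 0, 0]],
    [[360, -409, 0], [0, 0, 0]],
    [[400, -454, 0], [0, 0, 0]],
    [[440, -500, 0], [0, 0, 0]],
    [[466, -530, 0], [0, 0, 0]],
  ],
  jaw=0,
)

```text
clock: 3.7
position: [0.6225, 0.0726, 0.2562]
tool_rot: [-3.141, 0.001, 2.889]
force: [-0.5, 0.5, 0.5]
grip_width: 0.0002
```

```bash
python3 - <<'E'
from h import *
s=observe(); print(s["clock"],s["position"],s["tool_rot"],s["grip_width"],s["force"],np.round(s["qpos"],2),tips_ahead)
im=[grab_frame(c) for c in("top","scene")]
a=cv2.resize(im[0]["frame"][110:310,220:460],(400,333),interpolation=2);b=cv2.resize(im[1]["frame"][20:290,180:504],(400,333),interpolation=2)
cv2.imwrite("pics/m1.png",np.hstack([a,b])[:,:,::-1])
E
```

```text
3.7 [0.62254278 0.07261075 0.25624852] [-3.14107806e+00  5.01943343e-04  2.88867114e+00] 0.00019567239691028224 [-0.48195529  0.4570643   0.53375819] [-0.3   0.53  0.13  1.6  -0.08  1.02  1.17] 0.025
```

View pics/m1.png

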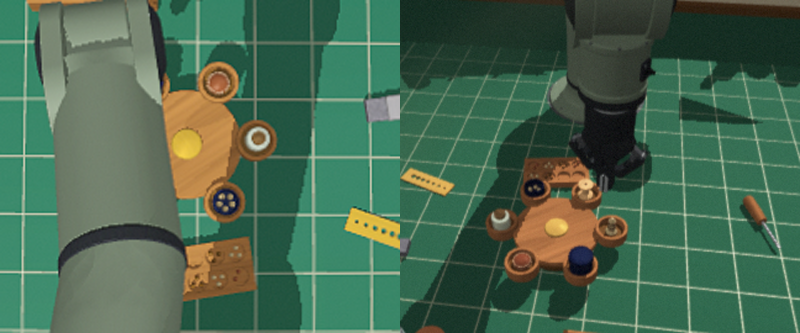

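```bash
python3 - <<'E'
from h import *
f=grab_frame("scene"); s=observe(); p=s["position"]
print(proj(f,[p,p-[0,0,.025],p+[0,0,.048]]))
g=f["frame"][100:220,280:400]; b=cv2.resize(g,(600,600),interpolation=2)[:,:,::-1].copy()
for q,c in zip(proj(f,[p,p-[0,0,.025],p+[0,0,.048]]),[(0,0,255),(0,255,0),(255,0,0)]): cv2.circle(b,tuple(((q-[280,100]+.5)*5).astype(int).tolist()),4,c,1)
cv2.imwrite("pics/m2.png",b)
E
```

```text
[[348.32218807 163.33191283]
 [347.66143905 172.0271871 ]
 [349.68755541 145.36655825]]
```

View pics/m2.png

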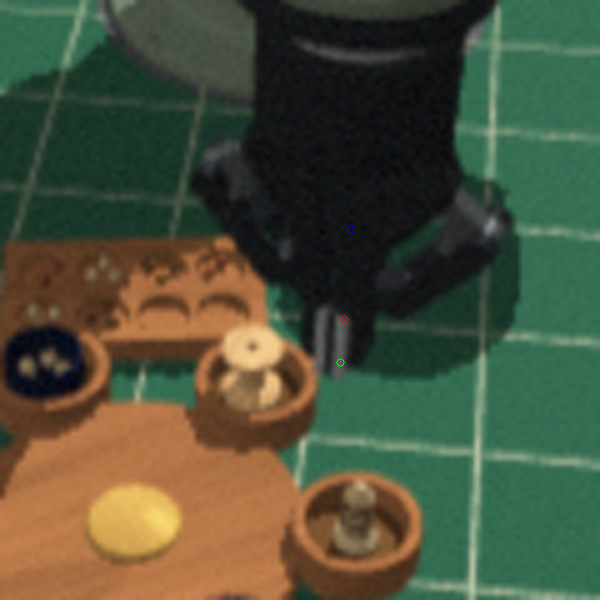

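Emit:
move_arm(
  motion=[
    [[0, 3, -40], [0, 0, 0]],
    [[0, 3, -90], [0, 0, 0]],
    [[0, 3, -130], [0, 0, 0]],
    [[0, 3, -150], [0, 0, 0]],
    [[0, 3, -162], [0, 0, 0]],
    [[0, 3, -173], [0, 0, 0]],
    [[0, 3, -184], [0, 0, 0]],
    [[0, 3, -184], [0, 0, 0]],
  ],
)

```text
clock: 4.85
position: [0.6209, 0.0784, 0.0719]
tool_rot: [-3.141, -0.001, 2.891]
force: [-0.1, 0.5, -0.5]
grip_width: -0.0
```

```bash
python3 - <<'E'
from h import *
s=observe(); print(s["clock"],s["position"],s["force"])
H=np.array([.5677,-.0298]);d=s["position"][:2]-H;print(np.hypot(*d),np.degrees(np.arctan2(d[1],d[0])))
f=grab_frame("scene")
cv2.imwrite("pics/m3.png",cv2.resize(f["frame"][140:270,250:400],(690,598),interpolation=2)[:,:,::-1])
E
```

```text
4.85 [0.62092723 0.07840915 0.07189424] [-0.1242746   0.53637616 -0.54923692]
0.12059169661240308 63.807790197941095
```

View pics/m3.png

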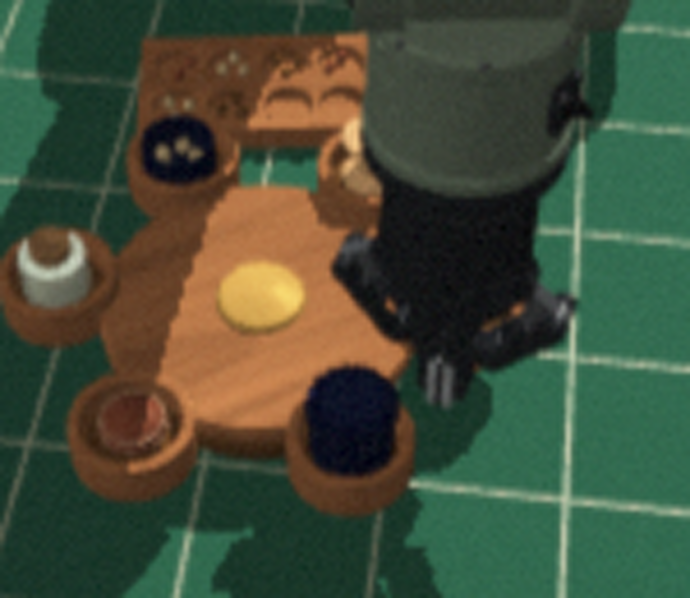

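```bash
cat > arc.py <<'E'
import numpy as np,sys
def rows(angs,p0=None,H=(567.7,-29.8),r=120):
    a=np.radians(angs); P=np.c_[H[0]+r*np.cos(a),H[1]+r*np.sin(a)]
    b=P[0] if p0 is None else np.array(p0)
    print([[[int(x),int(y),0],[0,0,0]] for x,y in np.round(P-b)[1 if p0 is None else 0:]])
E
python3 - <<'E'
from arc import *
A=[63.5,65,66.5,68,69.5,71.5,74,77,80.5,84.5,88.5,92.5,96.5]
rows(A)
B=[96.5+4.5*k for k in range(13)]; rows(B); print(B[-1])
C=[150.5+4.5*k for k in range(13)]; rows(C); print(C[-1])
E
```

```text
[[[-3, 1, 0], [0, 0, 0]], [[-6, 3, 0], [0, 0, 0]], [[-9, 4, 0], [0, 0, 0]], [[-12, 5, 0], [0, 0, 0]], [[-15, 6, 0], [0, 0, 0]], [[-20, 8, 0], [0, 0, 0]], [[-27, 10, 0], [0, 0, 0]], [[-34, 11, 0], [0, 0, 0]], [[-42, 12, 0], [0, 0, 0]], [[-50, 13, 0], [0, 0, 0]], [[-59, 12, 0], [0, 0, 0]], [[-67, 12, 0], [0, 0, 0]]]
[[[-9, -1, 0], [0, 0, 0]], [[-18, -4, 0], [0, 0, 0]], [[-27, -6, 0], [0, 0, 0]], [[-36, -10, 0], [0, 0, 0]], [[-45, -14, 0], [0, 0, 0]], [[-53, -19, 0], [0, 0, 0]], [[-60, -25, 0], [0, 0, 0]], [[-67, -31, 0], [0, 0, 0]], [[-74, -37, 0], [0, 0, 0]], [[-80, -45, 0], [0, 0, 0]], [[-86, -52, 0], [0, 0, 0]], [[-91, -60, 0], [0, 0, 0]]]
150.5
[[[-4, -8, 0], [0, 0, 0]], [[-8, -17, 0], [0, 0, 0]], [[-11, -26, 0], [0, 0, 0]], [[-13, -35, 0], [0, 0, 0]], [[-15, -44, 0], [0, 0, 0]], [[-15, -54, 0], [0, 0, 0]], [[-15, -63, 0], [0, 0, 0]], [[-15, -73, 0], [0, 0, 0]], [[-13, -82, 0], [0, 0, 0]], [[-11, -91, 0], [0, 0, 0]], [[-8, -100, 0], [0, 0, 0]], [[-5, -109, 0], [0, 0, 0]]]
204.5
```

Emit:
move_arm(
  motion=[
    [[-3, 1, 0], [0, 0, 0]],
    [[-6, 3, 0], [0, 0, 0]],
    [[-9, 4, 0], [0, 0, 0]],
    [[-12, 5, 0], [0, 0, 0]],
    [[-15, 6, 0], [0, 0, 0]],
    [[-20, 8, 0], [0, 0, 0]],
    [[-27, 10, 0], [0, 0, 0]],
    [[-34, 11, 0], [0, 0, 0]],
    [[-42, 12, 0], [0, 0, 0]],
    [[-50, 13, 0], [0, 0, 0]],
    [[-59, 12, 0], [0, 0, 0]],
    [[-67, 12, 0], [0, 0, 0]],
  ],
)

```text
clock: 6.4
position: [0.5535, 0.0903, 0.0723]
tool_rot: [-3.141, -0.0, 2.891]
force: [1.1, -0.8, -0.2]
grip_width: 0.0004
```

```bash
python3 - <<'E'
from h import *
s=observe(); print(s["clock"],s["position"],s["force"])
H=np.array([.5677,-.0298]);d=s["position"][:2]-H;print(np.hypot(*d),np.degrees(np.arctan2(d[1],d[0])))
f=grab_frame("scene")
cv2.imwrite("pics/m4.png",cv2.resize(f["frame"][140:270,250:400],(690,598),interpolation=2)[:,:,::-1])
E
```

```text
6.4 [0.55347186 0.09031787 0.0723156 ] [ 1.07052631 -0.84453372 -0.19950107]
0.12095760909183106 96.75529156451546
```

View pics/m4.png

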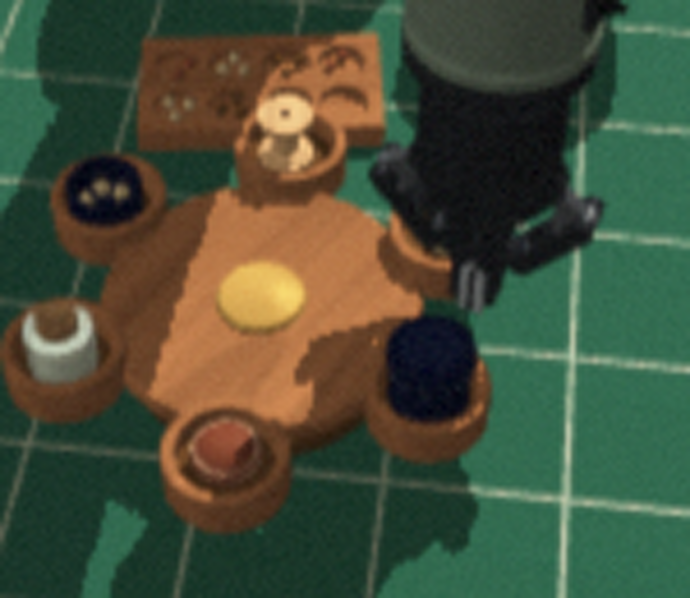

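It turns as intended: force is about 1 N and the pieces are all upright. I'll continue along the arc.

Emit:
move_arm(
  motion=[
    [[-7, -1, 0], [0, 0, 0]],
    [[-16, -3, 0], [0, 0, 0]],
    [[-25, -6, 0], [0, 0, 0]],
    [[-35, -10, 0], [0, 0, 0]],
    [[-44, -14, 0], [0, 0, 0]],
    [[-53, -19, 0], [0, 0, 0]],
    [[-60, -25, 0], [0, 0, 0]],
    [[-67, -31, 0], [0, 0, 0]],
    [[-74, -37, 0], [0, 0, 0]],
    [[-80, -45, 0], [0, 0, 0]],
    [[-86, -52, 0], [0, 0, 0]],
    [[-91, -60, 0], [0, 0, 0]],
  ],
)

```text
clock: 7.95
position: [0.4628, 0.0299, 0.0723]
tool_rot: [3.142, 0.0, 2.891]
force: [0.1, -0.7, -0.6]
grip_width: -0.0004
```

Emit:
move_arm(
  motion=[
    [[-4, -8, 0], [0, 0, 0]],
    [[-8, -17, 0], [0, 0, 0]],
    [[-11, -26, 0], [0, 0, 0]],
    [[-13, -35, 0], [0, 0, 0]],
    [[-15, -44, 0], [0, 0, 0]],
    [[-15, -54, 0], [0, 0, 0]],
    [[-15, -63, 0], [0, 0, 0]],
    [[-15, -73, 0], [0, 0, 0]],
    [[-13, -82, 0], [0, 0, 0]],
    [[-11, -89, 0], [0, 0, 0]],
    [[-10, -93, 0], [0, 0, 0]],
    [[-9, -95, 0], [0, 0, 0]],
  ],
)

```text
clock: 9.45
position: [0.4541, -0.0647, 0.0723]
tool_rot: [3.142, -0.0, 2.891]
force: [-1.3, 0.4, 0.2]
grip_width: 0.0003
```

```bash
python3 - <<'E'
from fit import *
s=observe(); print(s["clock"],s["position"],s["force"])
H=np.array([.5677,-.0298]);d=s["position"][:2]-H;print(np.hypot(*d),np.degrees(np.arctan2(d[1],d[0])))
f=grab_frame("scene"); m=mask("scene",(306,208),f)
w=np.zeros((400,640)); w[195:260]=1
p,e=fit(f,m,(.568,-.030,1.0),w); print(m.sum(),p,np.degrees(p[2])%60,e)
big=cv2.resize(f["frame"][140:270,250:400],(690,598),interpolation=2)[:,:,::-1].copy()
ct,_=cv2.findContours((sil(f,p)>.5).astype(np.uint8),0,1)
for q in ct: cv2.polylines(big,[((q-[250,140]+.5)*4.6).astype(int)],1,(0,0,255),1)
cv2.imwrite("pics/m5.png",big)
E
```

```text
9.45 [ 0.45413375 -0.06466865  0.07226879] [-1.32956938  0.38864029  0.159831  ]
0.11879863577816321 -162.93175505052295
5899 [ 0.56568891 -0.02853104  0.69283458] 39.696497058951024 203.6875
```

View pics/m5.png

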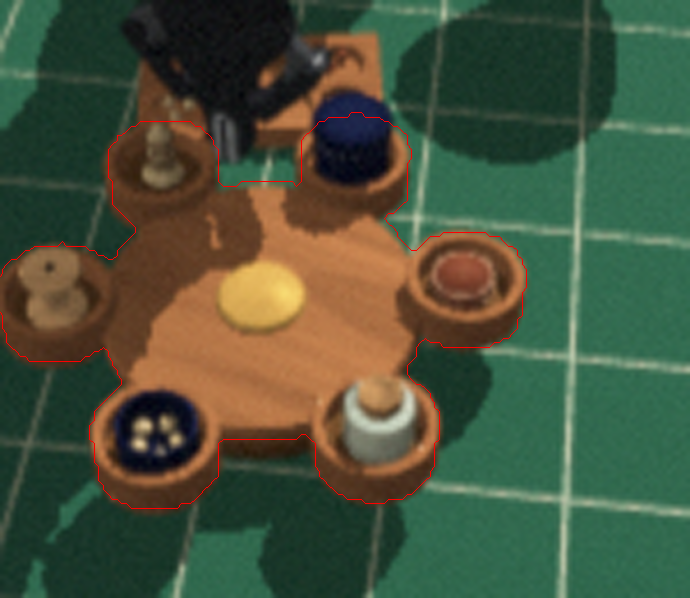

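Canister is now at about 160°, so about 29° remain. I'll push most of that with a slow finish.

```bash
python3 - <<'E'
from arc import *
rows([200,203.5,207,210.5,213.5,216,218,219.5,221,222,223,223.5],p0=(454.1,-64.7))
E
```

```text
[[[1, -6, 0], [0, 0, 0]], [[4, -13, 0], [0, 0, 0]], [[7, -20, 0], [0, 0, 0]], [[10, -26, 0], [0, 0, 0]], [[14, -31, 0], [0, 0, 0]], [[17, -36, 0], [0, 0, 0]], [[19, -39, 0], [0, 0, 0]], [[21, -41, 0], [0, 0, 0]], [[23, -44, 0], [0, 0, 0]], [[24, -45, 0], [0, 0, 0]], [[26, -47, 0], [0, 0, 0]], [[27, -48, 0], [0, 0, 0]]]
```

Emit:
move_arm(
  motion=[
    [[1, -6, 0], [0, 0, 0]],
    [[4, -13, 0], [0, 0, 0]],
    [[7, -20, 0], [0, 0, 0]],
    [[10, -26, 0], [0, 0, 0]],
    [[14, -31, 0], [0, 0, 0]],
    [[17, -36, 0], [0, 0, 0]],
    [[19, -39, 0], [0, 0, 0]],
    [[21, -41, 0], [0, 0, 0]],
    [[23, -44, 0], [0, 0, 0]],
    [[24, -45, 0], [0, 0, 0]],
    [[26, -47, 0], [0, 0, 0]],
    [[27, -48, 0], [0, 0, 0]],
  ],
)

```text
clock: 11.35
position: [0.4813, -0.1127, 0.0723]
tool_rot: [-3.142, 0.0, 2.891]
force: [-0.4, 0.8, -0.6]
grip_width: -0.0005
```

```bash
cat > ms.py <<'E'
from fit import *
from scipy.optimize import minimize_scalar
import sys
s=observe(); print(s["clock"],s["position"],s["force"])
H=np.array([.5677,-.0298]);d=s["position"][:2]-H;print(np.hypot(*d),np.degrees(np.arctan2(d[1],d[0])))
for c,near in [("scene",(306,208)),("top",(333,196))]:
    f=grab_frame(c); m=mask(c,near,f)
    w=np.ones((400,640))
    if c=="scene": w[:]=0; w[int(sys.argv[2]):260]=1
    elif sys.argv[1]=="1": continue
    g=np.radians(np.arange(0,60,.25)); e=[(w*abs(sil(f,(*H,t))-m)).sum() for t in g]
    i=int(np.argmin(e)); k=np.arange(i-10,i+11); q=np.polyfit(k*.25,[e[j%240] for j in k],2)
    print(c,"angle",i*.25,-q[1]/2/q[0]%60,"err",e[i])
    p=(*H,g[i]); x,y=near; x-=75;y-=65
    big=cv2.resize(f["frame"][y:y+130,x:x+150],(690,598),interpolation=2)[:,:,::-1].copy()
    ct,_=cv2.findContours((sil(f,p)>.5).astype(np.uint8),0,1)
    for z in ct: cv2.polylines(big,[((z-[x,y]+.5)*4.6).astype(int)],1,(0,0,255),1)
    cv2.imwrite(f"pics/{sys.argv[3]}_{c}.png",big)
E
python3 ms.py 1 195 m6
```

```text
11.35 [ 0.48129734 -0.11266721  0.07230176] [-0.38020325  0.82814966 -0.59968992]
0.11971797150898324 -136.19653241521738
scene angle 7.0 6.916636842460953 err 3603.8125
```

View pics/m6_scene.png

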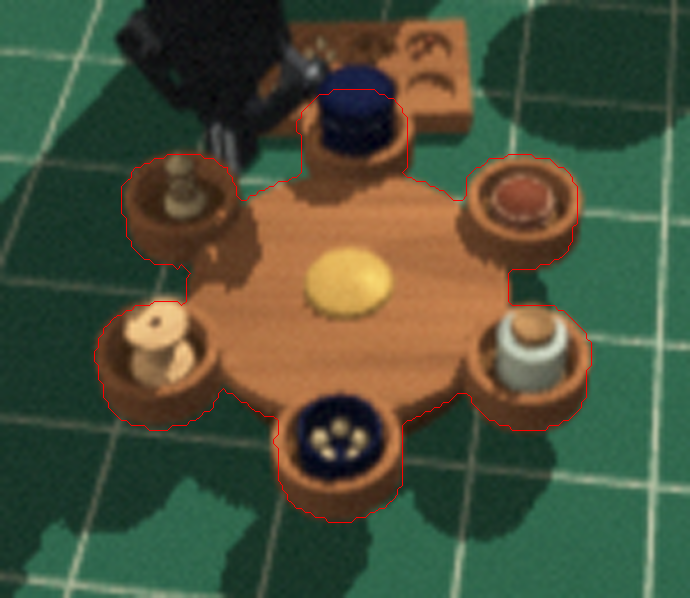

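Emit:
move_arm(
  motion=[
    [[1, -1, 0], [0, 0, 0]],
    [[2, -2, 0], [0, 0, 0]],
    [[3, -3, 0], [0, 0, 0]],
    [[3, -3, 0], [0, 0, 0]],
    [[3, -3, 0], [0, 0, 0]],
  ],
)

```text
clock: 12.78
position: [0.4842, -0.1156, 0.0723]
tool_rot: [-3.142, 0.0, 2.891]
force: [0.1, 0.0, -0.8]
grip_width: 0.0001
```

```bash
python3 ms.py 0 195 m7;python3 ms.py 0 195 m7
```

```text
12.775 [ 0.48415459 -0.11563093  0.07229209] [ 0.13414868  0.03401344 -0.82477494]
0.11977806197824986 -134.22690970137361
scene angle 8.25 8.256025115516476 err 147.25
top angle 7.75 7.637742314138008 err 1252.75
13.575 [ 0.48412773 -0.11557788  0.07229875] [-0.6395875  -0.15785037 -0.06536328]
0.11975879344636947 -134.25382618117854
scene angle 8.0 8.103683738580608 err 217.625
top angle 8.0 7.833268335431571 err 1159.5
```

Emit:
move_arm(
  motion=[
    [[-2, 3, 0], [0, 0, 0]],
    [[-4, 6, 0], [0, 0, 0]],
    [[-4, 6, 20], [0, 0, 0]],
    [[-4, 6, 60], [0, 0, 0]],
    [[-4, 6, 110], [0, 0, 0]],
    [[-4, -34, 130], [0, 0, 0]],
    [[-4, -84, 130], [0, 0, 0]],
    [[-4, -134, 130], [0, 0, 0]],
    [[-4, -184, 130], [0, 0, 0]],
    [[-4, -234, 130], [0, 0, 0]],
    [[-4, -274, 130], [0, 0, 0]],
  ],
)

```text
clock: 15.75
position: [0.4797, -0.3913, 0.2022]
tool_rot: [-3.141, -0.0, 2.89]
force: [0.3, 0.4, 0.3]
grip_width: 0.0002
```

```bash
python3 ms.py 0 0 m8; python3 - <<'E'
from h import *
f=grab_frame("top")
cv2.imwrite("pics/m8full.png",f["frame"][:,:,::-1])
cv2.imwrite("pics/m8tray.png",cv2.resize(f["frame"][245:300,305:385],(800,550),interpolation=2)[:,:,::-1])
E
```

```text
15.75 [ 0.47967064 -0.39129297  0.20216773] [0.31888012 0.425162   0.27822086]
0.3720568988152026 -103.68606655534919
scene angle 7.75 7.840542044053454 err 446.0625
top angle 7.75 7.713476358495406 err 459.875
```

View pics/m8full.png

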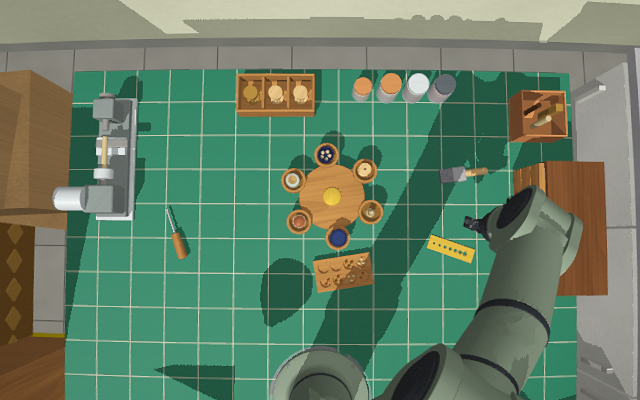

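View pics/m8tray.png

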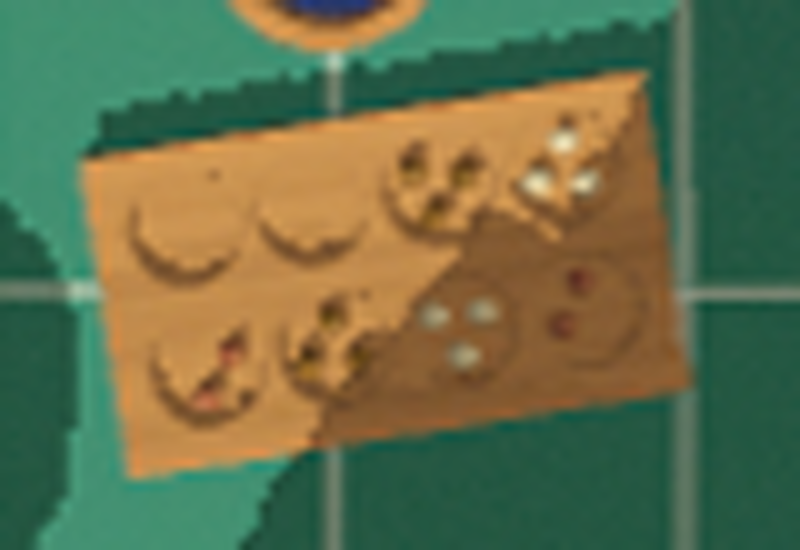

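View pics/m8_top.png

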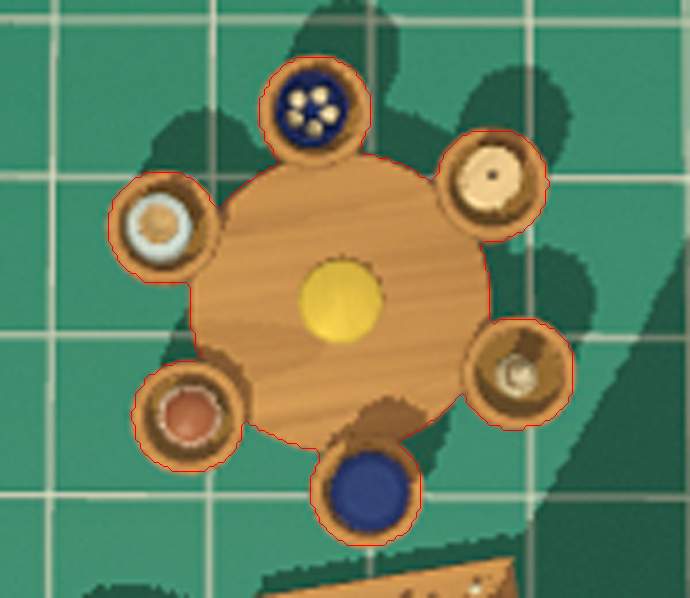

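```bash
python3 - <<'E'
from fit import *
f=grab_frame("top")
q=np.array([(80,160),(648,72),(690,385),(128,478)])/10.+[305-.5,245-.5]
P=np.array([at(f,x,.018) for x in q]);print(np.round(P,4),[np.linalg.norm(P[i]-P[i-1]) for i in range(4)])
# fit 90x160 tray by segmentation
I=f["frame"].astype(int); wood=(I[:,:,0]>I[:,:,1]+8)
def traysil(p,S=4):
    x,y,t=p; m=np.zeros((1600,2560),np.uint8); c,s=np.cos(t),np.sin(t)
    C=[(x+a*c-b*s,y+a*s+b*c,z) for a in(-.045,.045) for b in(-.08,.08) for z in(0,.018)]
    h=cv2.convexHull(((proj(f,C)+.5)*S*16).astype(np.float32)).astype(np.int32); cv2.fillConvexPoly(m,h,1,shift=4)
    return cv2.resize(m.astype(np.float32),(640,400),interpolation=cv2.INTER_AREA)
w=np.zeros((400,640)); w[250:300,305:385]=1
m=cv2.morphologyEx(wood.astype(np.uint8),cv2.MORPH_CLOSE,np.ones((5,5)))
s=np.array([.355,-.065,.16]); r=minimize(lambda p:(w*abs(traysil(p)-m)).sum(),s,method="Nelder-Mead",options=dict(initial_simplex=s+np.array([[0,0,0],[.01,0,0],[0,.01,0],[0,0,.1]]),xatol=1e-5,fatol=.05))
print("tray",r.x,np.degrees(r.x[2]),r.fun)
T=r.x[:2]
cs,_=cv2.findContours(((I[:,:,0]>I[:,:,1]+8)).astype(np.uint8)[130:249,270:395],0,1)
c=max(cs,key=cv2.contourArea); mm=np.zeros((400,640),np.uint8); cv2.drawContours(mm,[c],-1,1,-1,offset=(270,130))
w=np.zeros((400,640)); w[130:251,270:395]=1
p,e=fit(f,mm,(.5677,-.0298,.137),w); print("tt",p,np.degrees(p[2]),e)
for H in [p[:2],np.array([.5677,-.0298])]:
    d=T-H; print("tray bearing",np.degrees(np.arctan2(d[1],d[0]))%360-180,np.hypot(*d))
o=[x for x in outline_of("canister","top")][0]
b=(I[:,:,2]>I[:,:,0]+20)&(I[:,:,2]>I[:,:,1]+10); b[:225]=0;b[250:]=0;b[:,:320]=0;b[:,355:]=0
ys,xs=np.nonzero(b); 
for px in (o["pixel"],(xs.mean(),ys.mean())):
    c=at(f,px,.089)[:2]; d=c-p[:2]; print("can",c,np.hypot(*d),np.degrees(np.arctan2(d[1],d[0]))%360-180)
E
```

```text
[[ 0.3874  0.022   0.018 ]
 [ 0.4126 -0.138   0.018 ]
 [ 0.3247 -0.1498  0.018 ]
 [ 0.2983  0.0082  0.018 ]] [np.float64(0.09012939663517473), np.float64(0.16204136013334808), np.float64(0.08864516066135972), np.float64(0.16020941590205456)]
tray [ 0.35560625 -0.06409403  0.16103532] 9.226643955937044 46.375
tt [ 0.56769642 -0.02986018  1.18561056] 67.93048147592825 165.375
tray bearing 9.169127988588798 0.21483527444075887
tray bearing 9.184819851622848 0.2148484063291952Traceback (most recent call last):
  File "<stdin>", line 23, in <module>
IndexError: list index out of range
```

Canister bearing is 187.9° against the tray's 189.2°, and the tray is 0.2148 m from the hub with its own yaw at 9.2°. About 1.3° remain, so I'll go back for a 2–3 mm nudge.

Emit:
move_arm(
  motion=[
    [[0, 50, 0], [0, 0, 0]],
    [[0, 100, 0], [0, 0, 0]],
    [[0, 150, 0], [0, 0, 0]],
    [[0, 200, 0], [0, 0, 0]],
    [[0, 250, 0], [0, 0, 0]],
    [[0, 280, 0], [0, 0, 0]],
    [[0, 280, 0], [0, 0, 0]],
    [[0, 280, -40], [0, 0, 0]],
    [[0, 280, -80], [0, 0, 0]],
    [[0, 280, -110], [0, 0, 0]],
    [[0, 280, -130], [0, 0, 0]],
    [[0, 280, -130], [0, 0, 0]],
  ],
)

```text
clock: 18.2
position: [0.4794, -0.1104, 0.0713]
tool_rot: [-3.141, -0.002, 2.89]
force: [1.1, -0.4, -0.1]
grip_width: -0.0001
```

Emit:
move_arm(
  motion=[
    [[1, -1.5, 0], [0, 0, 0]],
    [[2, -3, 0], [0, 0, 0]],
    [[3, -4.5, 0], [0, 0, 0]],
    [[4, -6, 0], [0, 0, 0]],
    [[5, -7, 0], [0, 0, 0]],
    [[6, -8, 0], [0, 0, 0]],
    [[6, -8, 0], [0, 0, 0]],
    [[6, -8, 0], [0, 0, 0]],
  ],
)

```text
clock: 19.2
position: [0.4861, -0.1176, 0.0723]
tool_rot: [-3.142, 0.0, 2.891]
force: [-0.6, 0.5, -0.2]
grip_width: -0.0
```

```bash
python3 ms.py 1 195 m9
```

```text
19.2 [ 0.48613018 -0.11758454  0.07226798] [-0.55227423  0.48622372 -0.18847719]
0.11983222426832014 -132.89838574921507
scene angle 9.25 9.25877308033023 err 206.5625
```

Emit:
move_arm(
  motion=[
    [[-2, 3, 0], [0, 0, 0]],
    [[-4, 6, 0], [0, 0, 0]],
    [[-4, 6, 20], [0, 0, 0]],
    [[-4, 6, 60], [0, 0, 0]],
    [[-4, 6, 110], [0, 0, 0]],
    [[-4, -34, 130], [0, 0, 0]],
    [[-4, -84, 130], [0, 0, 0]],
    [[-4, -134, 130], [0, 0, 0]],
    [[-4, -184, 130], [0, 0, 0]],
    [[-4, -234, 130], [0, 0, 0]],
    [[-4, -274, 130], [0, 0, 0]],
    [[-4, -274, 130], [0, 0, 0]],
  ],
)

```text
clock: 21.5
position: [0.4809, -0.3944, 0.2018]
tool_rot: [-3.14, -0.0, 2.887]
force: [-0.2, 0.5, 0.1]
grip_width: 0.0002
```

```bash
python3 - <<'E'
from fit import *
f=grab_frame("top"); I=f["frame"].astype(int)
cs,_=cv2.findContours(((I[:,:,0]>I[:,:,1]+8)).astype(np.uint8)[130:249,270:395],0,1)
c=max(cs,key=cv2.contourArea); mm=np.zeros((400,640),np.uint8); cv2.drawContours(mm,[c],-1,1,-1,offset=(270,130))
w=np.zeros((400,640)); w[130:251,270:395]=1
p,e=fit(f,mm,(.5677,-.0298,.137),w); print("tt",p,np.degrees(p[2])%60,e)
b=(I[:,:,2]>I[:,:,0]+20)&(I[:,:,2]>I[:,:,1]+10); b[:225]=0;b[250:]=0;b[:,:320]=0;b[:,355:]=0
ys,xs=np.nonzero(b); c=at(f,(xs.mean(),ys.mean()),.089)[:2]; d=c-p[:2]; print(len(xs),"can",c,np.hypot(*d),np.degrees(np.arctan2(d[1],d[0]))%360-180)
cv2.imwrite("pics/mA_full.png",f["frame"][:,:,::-1])
E
python3 ms.py 0 0 mA
```

```text
tt [ 0.56783043 -0.02988322  0.15904292] 9.112487923578268 158.25
223 can [ 0.4537912  -0.04895755] 0.11562342704801212 9.495457682067979
21.55 [ 0.48152797 -0.39229052  0.20183242] [0.06576941 0.19871537 0.23557567]
0.37259226513650784 -103.37226647050028
scene angle 9.0 8.960777036601753 err 605.25
top angle 9.0 9.160928889680116 err 210.8125
```

View pics/mA_full.png

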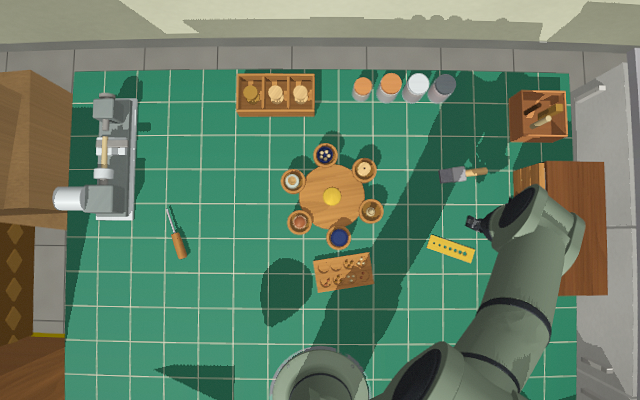

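View pics/mA_scene.png

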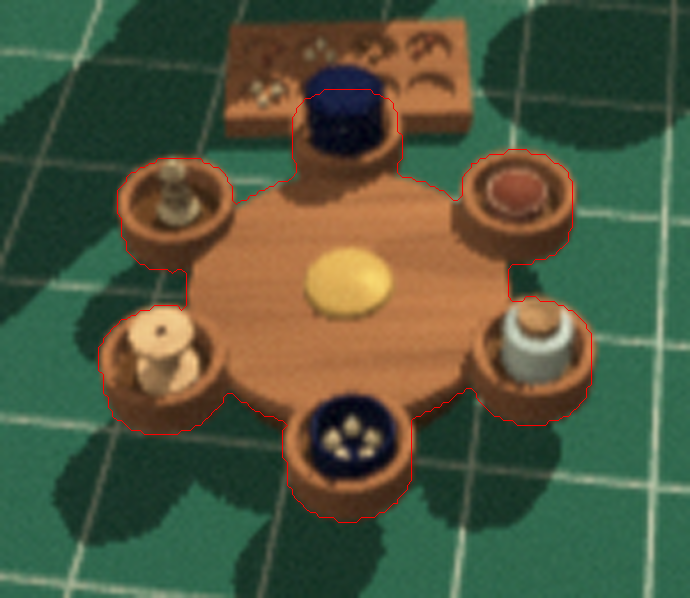

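The canister stands at the front on bearing 189.1° (target 189.2°). All six pieces are upright in their wells, the things beside the turntable haven't moved, and the arm is clear.

```bash
python3 -c "
from h import *
print(job_done())"
```

```text
the job is handed in; nothing more can be done
None
```

The canister now stands at the front, facing the middle of the tray, and I've handed the job in at about 22 s of the 54 s allowed. I lowered the closed fingertips into a gap and pushed one lobe round counterclockwise by about 156°. After a check I made one small nudge of about 1.3°, then backed the arm away.

- **Alignment:** in the last top picture the turntable sits at 9.1° and the tray bearing is 9.2°. The scene camera gave 9.0°. The canister's lid alone measured 9.5°, at a radius of 115.6 mm against 115. All of these agree to within about 0.4°, or under 1 mm.
- **Pieces:** all six are upright in their wells. The awl, gauge and brush look unmoved.
- **Forces:** the tool force readings while pushing stayed around 1 N, and nothing was touching the turntable at the end.
- **Checks that failed or disagreed:** the detector's outlines were sometimes incomplete, and once it didn't find the canister at all. I relied on a colour-based fit for the final measurement instead.

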